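# Sift the small baking weights into the tin

## Robot

A 6-joint arm with a two-finger parallel gripper is mounted at the origin on the work surface; the furniture and walls round the work are solid. World frame = base frame: x ahead of the robot, y to its left, z up, the work surface at z = 0. Lengths are in m, angles in degrees, forces in N, time in s.
With the tool pointing down it reaches from about 0.4 to 0.825 m from the base axis. Payload 7 kg.
Tool frame: the origin (TCP) lies between the finger pads; the fingertips stand 14 mm ahead of it and the grasp point (between the pads) lies 5 mm behind it; z points along the fingers, y is the line along which they close (so a half turn about z gives the same grasp; the last joint's range is limited). The gripper opens to 88 mm and grips with 3 to 60 N. Pads are 19 mm wide; open, the fingers measure 130 mm over their backs; the gripper's body (78 mm by 193 mm) begins 47 mm behind the grasp point.
Start: joints at [-54.368, 20.546, 0.682, 0, -70.136, -16.507], TCP at [0.221, -0.638, 0.241] pointing down, gripper open.
Joint ranges: [-176.03, 176.03], [-82.01, 121.73], [-58.28, 71.71], [-173.87, 95.51], [-174.79, -0.11], [-173.66, 173.66]. Speed limits (degrees/s): [136.94, 136.94, 172.46, 180, 180, 180].

## Interface

Orientations are given as [roll, pitch, yaw] about the fixed x, y, z axes, in that order (R = Rz(yaw) Ry(pitch) Rx(roll)).
In Python, from plant import status, cams, job gives the robot as it stands. The module is installed in compiled form; this text tells all that it offers.
- The arm moves only by the tool step_arm, never from a script. Its arguments are lists of equal length, an entry for each row: "xyz": the shift along the tool's x, y, z each as a share of 20 cm, from -1 to 1, a list of three; "yaw": the turn about the tool's z as a share of 360 degrees, from -1 to 1; "claw": the closure, from -1 (fully open) to 1 (shut). A call has 1 to 20 rows; each row is the pose to reach, as a shift and turn from the pose commanded when the call began, along the tool's axes at that moment, turning the shorter way round; what a row does not reach only later rows make up. A row lasts 1/12 s, in which the tool goes at most 41.7 mm and 7.16 degrees, less where a joint would pass 70% of its speed; a pose out of reach is approached as far as the arm can. A call with a number of a shift or a turn outside -1 to 1 is refused whole. A call with a gripper value outside its range is refused whole. The fingers move at their own pace and stop on an object; "grip_force" is the grip in N (left out, the last holds). Time passes only in rows, so rows that repeat a pose let the fingers close. It gives the time, the measured TCP pose, the force, the opening and the grip force at its end, in the units of the state.
- status.get_state(): the state, without advancing time (a new reading comes with each control period).
- cams.capture(name): name is "scene" or "top" or "wrist"; returns (picture, depth): 384x512x3 uint8, blue, green, red; 384x512 float32, m along the optical axis (not along the pixel's ray), 0 where there is no reading.
- cams.calibration(name): a dict with "mtx" (3x3 intrinsics, pixels), "camera_from_world" (4x4, takes a point from world to camera coordinates); the wrist camera has in their place "T_tool_cam" (4x4, takes a point from camera to tool coordinates, whose origin is the TCP and whose axes are the flange's). Camera axes: x right, y down, z forward; pixel columns grow to the right and rows downward; lengths in m; the calibration is good to about 2 mm. A picture is of the moment at which its call begins: read the wrist's pose just before it. calibration takes no time and is no camera call.
- job.close_job(): hands the job in; it is judged then, once.
The state is a dict: "time_s": time; "joints": joint angles; "qd": joint speeds; "joint_torque": joint torques, N m; "tcp_pos": TCP position; "eef_rot": TCP orientation; "contact_force": force on the tool from outside, world axes, zero at the start; "moment": the same for the moment, N m; "gripper_width": finger opening in m; "gripper_force": force on a finger pad.
Only numpy, scipy, OpenCV 4.12 (cv2) and the standard library are available. Lean on these libraries where they do the work, as an engineer would, in place of code of your own. Each camera call takes 0.05 s, during which the arm holds its last target. There are 200 camera calls.

## Task

Lift the sieve by its wooden handle, hold it level over the round baking tin and shake it side to side until all the small ceramic baking weights have dropped through into the tin and only the large ones are left. Then stand the sieve back on the table about where it was, with the large weights still in it.

Things in the scene. Friction and masses are not known exactly. Their poses are not given: they have to be found in the camera images.
- sieve_grip (a point): steel sieve 140 mm long (x), 120 wide (y), walls 40 high, two rows of five 22 mm square holes each side of a plain middle strip along x. The point is the centre of the wooden bar of its arched handle, 105 mm above its lower edge, 96 above its floor; bar 90 long (x), 16 wide (y), 22 high, free all round. z up. 0.3 to 0.5 kg, balanced under the bar. Shake along y: the weights slide off the strip into the holes
- tin: round flat aluminium baking tin, 236 mm across the rim, 224 mm at the foot, 40 mm high, wall and bottom 3 mm thick, empty, standing on the table; origin at the centre of its underside, z up. Loose, 0.7 kg
- small0_c (a point): small white ceramic baking weight: flat button 14 mm across, 10 mm high; the point is its centre. At the start it lies on the sieve floor's plain strip, 20 mm wide (friction there about 0.2: a gentle carry does not move it, brisk strokes of some 40 mm, over 3 m/s2, make it slide). It fits through every hole
- small1_c (a point): small white ceramic baking weight: flat button 14 mm across, 10 mm high; the point is its centre. At the start it lies on the sieve floor's plain strip, 20 mm wide (friction there about 0.2: a gentle carry does not move it, brisk strokes of some 40 mm, over 3 m/s2, make it slide). It fits through every hole
- small2_c (a point): small white ceramic baking weight: flat button 14 mm across, 10 mm high; the point is its centre. At the start it lies on the sieve floor's plain strip, 20 mm wide (friction there about 0.2: a gentle carry does not move it, brisk strokes of some 40 mm, over 3 m/s2, make it slide). It fits through every hole
- large0_c (a point): large white ceramic baking weight: a flat button 32 mm across and 16 mm high; the point is its centre. It lies in the sieve and is too big for the holes
- large1_c (a point): large white ceramic baking weight: a flat button 32 mm across and 16 mm high; the point is its centre. It lies in the sieve and is too big for the holes

How it is judged:
By the outcome, as a careful person would: the job done as asked, in the order asked, and still so for the second after the job is handed in, with the robot touching nothing.
It also fails if it takes over 48 s, if anything falls off the work surface, if the arm or the gripper's body presses on something with over 40 N, if the wrist force passes 120 N, or if a joint passes its speed limit or range.

## Working session

There is one attempt and no reset: what is moved stays moved. The work goes in short steps, Python scripts to look and compute and a tool call to move; the robot and the scene stay as the last step left them, time stands still between calls to the robot, and variables do not carry over. Pictures are saved under pics/ and viewed, at most 10 in all, crops included, and the job is handed in when it is done.

Besides the shell and the picture viewer there is one more tool, called after "Request:" by a JSON object that holds its "op" and its "data", one argument or row to a line. step_arm: Moves the arm, as the interface text tells. Shift numbers are shares of 20 cm and turn numbers shares of 360 degrees, none past 1 either way. Its arguments: {"type":"object","properties":{"xyz":{"type":"array"},"yaw":{"type":"array"},"claw":{"type":"array"},"grip_force":{"type":"number"}},"required":["xyz","yaw","claw"]}

```bash
mkdir -p pics; cat > h.py <<'E'
import numpy as np, cv2
from plant import status, cams, job
def grab(n):
    s=status.get_state(); im,d=cams.capture(n); c=cams.calibration(n); return s,im,d,c
def cloud(d,c):
    K=np.array(c["mtx"]); T=np.linalg.inv(np.array(c["camera_from_world"]))
    v,u=np.mgrid[:d.shape[0],:d.shape[1]]
    P=np.stack([(u-K[0,2])/K[0,0]*d,(v-K[1,2])/K[1,1]*d,d],-1)
    W=P@T[:3,:3].T+T[:3,3]; W[d<=0]=np.nan; return W
E
python3 - <<'E'
from h import *
s,im,d,c=grab("top"); cv2.imwrite("pics/top.png",im); np.save("top.npy",cloud(d,c))
s,im2,d,c=grab("scene"); cv2.imwrite("pics/scene.png",im2); np.save("scene.npy",cloud(d,c))
print(s)
E
```

```text
{'time_s': 0.05, 'joints': array([-5.43689713e+01,  2.05931579e+01,  6.38291903e-01, -1.92497111e-02,
       -7.01335774e+01, -1.65065241e+01]), 'qd': array([-0.00930859, -0.01342065,  0.15403162,  0.05067479, -0.0638929 ,
        0.02497395]), 'joint_torque': array([-1.49791082e-03, -5.84672248e+01,  2.94062054e+01,  7.02614218e+00,
        1.03162552e-02, -6.90917250e-05]), 'tcp_pos': array([ 0.22099327, -0.6373644 ,  0.23964025]), 'eef_rot': array([ 1.79910060e+02, -7.78093004e-03, -1.60882045e+02]), 'contact_force': array([ 5.17172118e-04, -7.26203795e-02,  6.59815537e-01]), 'moment': array([ 0.01674857, -0.01278156,  0.0089076 ]), 'gripper_force': 0.0, 'gripper_width': 0.0876420488814899}
```

View pics/top.png

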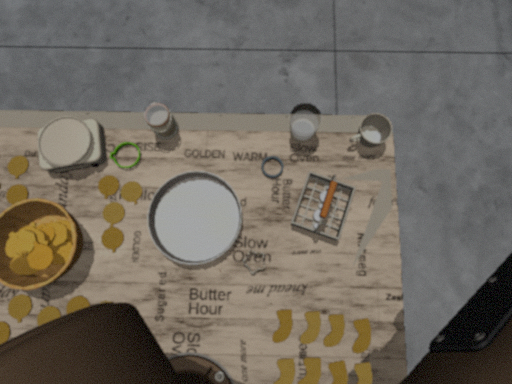

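View pics/scene.png

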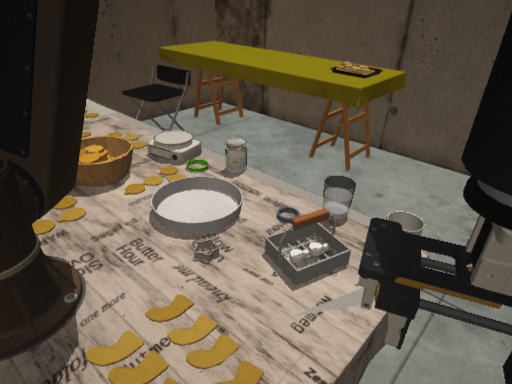

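The top view shows the sieve at about (323,207) with its orange bar at (328,198), and the tin at (197,218). Glasses stand at (305,122) and (373,130), with a ring at (272,167). Next I'll measure the bar, sieve and tin.

```bash
python3 - <<'E'
from h import *
for n in("top","scene"):
    W=np.load(n+".npy"); im=cv2.imread(f"pics/{n}.png"); hsv=cv2.cvtColor(im,cv2.COLOR_BGR2HSV)
    m=(hsv[...,0]<16)&(hsv[...,1]>140)&(hsv[...,2]>70)&(W[...,2]>.06)&(W[...,2]<.14)&(W[...,0]>.3)
    if n=="top": m[:, :290]=0; m[:, 360:]=0; m[250:]=0
    else: m[:, :280]=0; m[:,340:]=0; m[240:]=0
    P=W[m]; P=P[P[:,2]>np.percentile(P[:,2],90)-.008] 
    r=cv2.minAreaRect((P[:,:2]*1000).astype(np.float32)); print(n,"bar",len(P),P.mean(0),np.percentile(P[:,2],[5,50,95]),r)
W=np.load("top.npy"); z=W[...,2]
v,u=np.mgrid[:384,:512]
m=(z>.034)&(z<.046)&(abs(u-197)<60)&(abs(v-218)<60)
P=W[m]; A=np.c_[2*P[:,:2],np.ones(len(P))]; s=np.linalg.lstsq(A,(P[:,:2]**2).sum(1),rcond=None)[0]
print("tin",s[:2],np.sqrt(s[2]+s[0]**2+s[1]**2),len(P), np.median(z[200:230,180:210]))
m=(z>.012)&(z<.046)&(abs(u-323)<34)&(abs(v-207)<38)
r=cv2.minAreaRect((W[m][:,:2]*1000).astype(np.float32));print("sieve",r)
m=(z>.02)&(u<400)&(v<300)
n,l,st,ce=cv2.connectedComponentsWithStats(m.astype(np.uint8))
for i in range(1,n):
    if st[i,4]>25:
        q=W[l==i]; print(st[i],np.round(q.min(0),3),np.round(q.max(0),3))
E
```

```text
top bar 207 [ 0.48039334 -0.31972515  0.11595936] [0.11361389 0.11594871 0.11838679] ((479.6457214355469, -319.7144775390625), (14.352636337280273, 85.57415008544922), 72.40393829345703)
scene bar 238 [ 0.4741573  -0.32021108  0.11482793] [0.11075285 0.11547964 0.11721187] ((478.0545349121094, -319.67596435546875), (15.242589950561523, 88.51142883300781), 70.28038787841797)
tin [0.44622224 0.0015259 ] 0.11521782366552545 527 nan
sieve ((479.7752990722656, -318.897705078125), (125.00301361083984, 144.84481811523438), 71.17822265625)
[143 102  34  36 866] [0.65  0.065 0.02 ] [0.726 0.132 0.106]
[289 103  33  38 989] [ 0.65 -0.31  0.02] [ 0.73  -0.23   0.094]
[349 113  43  34 651] [ 0.635 -0.491  0.02 ] [ 0.716 -0.389  0.071]
[  37  116   68   56 3103] [0.559 0.252 0.02 ] [0.7   0.427 0.068]
[147 170  95  94 935] [ 0.331 -0.115  0.02 ] [0.564 0.119 0.045]
[ 291  171   65   69 1027] [ 0.395 -0.4    0.02 ] [ 0.566 -0.239  0.12 ]
[   0  198   83   92 5557] [0.265 0.264 0.02 ] [0.476 0.465 0.093]
[243 262  20  11  26] [ 0.312 -0.17   0.02 ] [ 0.336 -0.123  0.025]
```

Request:
{"op": "step_arm", "data": {
  "xyz": [
    [-0.87,0.54,0],
    [-0.87,0.54,0],
    [-0.87,0.54,0],
    [-0.87,0.54,0],
    [-0.87,0.54,0],
    [-0.87,0.54,0],
    [-0.87,0.54,0]
  ],
  "yaw": [0.104,0.104,0.104,0.104,0.104,0.104,0.104],
  "claw": [-1,-1,-1,-1,-1,-1,-1],
  "grip_force": 55
}}

```text
time_s: 0.68
tcp_pos: [0.3517, -0.4765, 0.2406]
eef_rot: [180.0, 0.0, 161.7]
contact_force: [0.5, 0.3, 0.5]
gripper_width: 0.0879
gripper_force: 0.0
```

Request:
{"op": "step_arm", "data": {
  "xyz": [
    [-0.358,0.944,0.2],
    [-0.358,0.944,0.2],
    [-0.358,0.944,0.2],
    [-0.358,0.944,0.2],
    [-0.358,0.944,0.2],
    [-0.358,0.944,0.2],
    [-0.358,0.944,0.2]
  ],
  "yaw": [0,0,0,0,0,0,0],
  "claw": [-1,-1,-1,-1,-1,-1,-1]
}}

```text
time_s: 1.27
tcp_pos: [0.478, -0.3209, 0.1997]
eef_rot: [-180.0, -0.1, 161.9]
contact_force: [-0.4, -0.2, -0.7]
gripper_width: 0.0874
gripper_force: 0.0
```

```bash
python3 - <<'E'
from h import *
s,im,d,c=grab("wrist"); cv2.imwrite("pics/w.png",im)
from scipy.spatial.transform import Rotation as R
T=np.eye(4);T[:3,:3]=R.from_euler("xyz",s["eef_rot"],degrees=True).as_matrix();T[:3,3]=s["tcp_pos"]
c["camera_from_world"]=np.linalg.inv(T@np.array(c["T_tool_cam"]))
W=cloud(d,c); hsv=cv2.cvtColor(im,cv2.COLOR_BGR2HSV)
m=(hsv[...,0]<16)&(hsv[...,1]>140)&(W[...,2]>.09)&(W[...,2]<.13)
P=W[m]; P=P[P[:,2]>np.percentile(P[:,2],90)-.006]
print(s["tcp_pos"],s["eef_rot"],len(P),P.mean(0),cv2.minAreaRect((P[:,:2]*1000).astype(np.float32)))
E
```

```text
Traceback (most recent call last):
IndexError: index -1 is out of bounds for axis 0 with size 0
```

View pics/w.png

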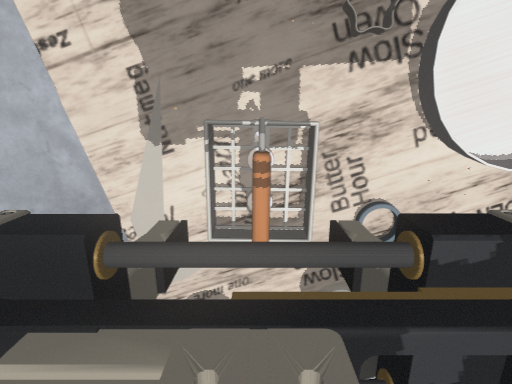

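The bar lies straight along the image at column 261, midway between the fingers, so I go down and grip.

Request:
{"op": "step_arm", "data": {
  "xyz": [
    [0,0.005,0.12],
    [0,0.005,0.24],
    [0,0.005,0.36],
    [0,0.005,0.44],
    [0,0.005,0.49],
    [0,0.005,0.495],
    [0,0.005,0.495],
    [0,0.005,0.495],
    [0,0.005,0.495],
    [0,0.005,0.495],
    [0,0.005,0.495],
    [0,0.005,0.495],
    [0,0.005,0.495],
    [0,0.005,0.495],
    [0,0.005,0.495]
  ],
  "yaw": [0,0,0,0,0,0,0,0,0,0,0,0,0,0,0],
  "claw": [-1,-1,-1,-1,-1,-1,1,1,1,1,1,1,1,1,1],
  "grip_force": 55
}}

```text
time_s: 2.57
tcp_pos: [0.4778, -0.3209, 0.1016]
eef_rot: [180.0, 0.0, 161.7]
contact_force: [-0.1, -0.8, -0.4]
gripper_width: 0.0331
gripper_force: 0.0
```

Request:
{"op": "step_arm", "data": {
  "xyz": [
    [0,0,0],
    [0,0,0],
    [0,0,0],
    [0,0,0],
    [0,0,0],
    [0,0,0],
    [0,0,0]
  ],
  "yaw": [0,0,0,0,0,0,0],
  "claw": [1,1,1,1,1,1,1]
}}

```text
time_s: 3.15
tcp_pos: [0.4778, -0.3209, 0.1015]
eef_rot: [180.0, -0.0, 161.7]
contact_force: [1.2, 2.8, 0.4]
gripper_width: 0.0157
gripper_force: 55.0
```

Request:
{"op": "step_arm", "data": {
  "xyz": [
    [0,0,-0.02],
    [0,0,-0.06],
    [0,0,-0.12],
    [0,0,-0.2],
    [0,0,-0.28],
    [0,0,-0.34],
    [0,0,-0.38],
    [0,0,-0.4],
    [0,0,-0.4]
  ],
  "yaw": [0,0,0,0,0,0,0,0,0],
  "claw": [1,1,1,1,1,1,1,1,1]
}}

```text
time_s: 3.9
tcp_pos: [0.4779, -0.3211, 0.1824]
eef_rot: [180.0, 0.1, 161.7]
contact_force: [0.3, 0.9, -4.1]
gripper_width: 0.0157
gripper_force: 55.0
```

Request:
{"op": "step_arm", "data": {
  "xyz": [
    [0.003,0.007,0],
    [0.01,0.022,0],
    [0.02,0.044,0],
    [0.033,0.074,0],
    [0.053,0.118,0],
    [0.076,0.17,0],
    [0.102,0.23,0],
    [0.128,0.288,0],
    [0.154,0.348,0],
    [0.181,0.407,0],
    [0.207,0.466,0],
    [0.233,0.525,0],
    [0.256,0.577,0],
    [0.276,0.622,0],
    [0.292,0.659,0],
    [0.306,0.688,0],
    [0.315,0.711,0],
    [0.322,0.725,0],
    [0.327,0.737,0],
    [0.329,0.74,0]
  ],
  "yaw": [0,0,0,0,0,0,0,0,0,0,0,0,0,0,0,0,0,0,0,0],
  "claw": [1,1,1,1,1,1,1,1,1,1,1,1,1,1,1,1,1,1,1,1]
}}

```text
time_s: 5.57
tcp_pos: [0.4618, -0.1597, 0.1815]
eef_rot: [-180.0, -0.0, 161.7]
contact_force: [0.6, -0.4, -4.6]
gripper_width: 0.0153
gripper_force: 55.0
```

```bash
python3 - <<'E'
from h import *
s,im,d,c=grab("scene"); cv2.imwrite("pics/s2.png",cv2.resize(im[120:320,130:390],None,fx=2.5,fy=2.5)); print(s["tcp_pos"],s["contact_force"],s["time_s"])
E
```

```text
[ 0.46182758 -0.15967127  0.18153679] [ 0.56938985 -0.35271498 -4.62498767] 5.5667
```

View pics/s2.png

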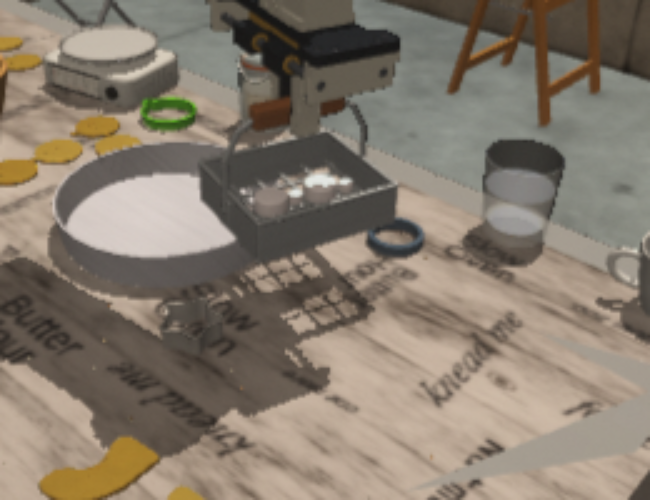

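The sieve hangs level at about (300,195) in the crop, with the weights still on the strip and the tin clear to the left. I carry on to the tin and lower.

Request:
{"op": "step_arm", "data": {
  "xyz": [
    [0.003,0.007,0],
    [0.01,0.022,0],
    [0.02,0.044,0],
    [0.033,0.074,0],
    [0.053,0.118,0],
    [0.076,0.17,0],
    [0.102,0.23,0],
    [0.128,0.288,0],
    [0.154,0.348,0],
    [0.181,0.407,0],
    [0.207,0.466,0],
    [0.233,0.525,0],
    [0.256,0.577,0],
    [0.276,0.622,0],
    [0.292,0.659,0],
    [0.306,0.688,0],
    [0.315,0.711,0],
    [0.322,0.725,0],
    [0.327,0.737,0],
    [0.329,0.74,0]
  ],
  "yaw": [0,0,0,0,0,0,0,0,0,0,0,0,0,0,0,0,0,0,0,0],
  "claw": [1,1,1,1,1,1,1,1,1,1,1,1,1,1,1,1,1,1,1,1]
}}

```text
time_s: 7.28
tcp_pos: [0.4459, 0.0015, 0.1815]
eef_rot: [-180.0, -0.0, 161.7]
contact_force: [0.5, 0.2, -4.1]
gripper_width: 0.0159
gripper_force: 55.0
```

Request:
{"op": "step_arm", "data": {
  "xyz": [
    [0,0,0.02],
    [0,0,0.06],
    [0,0,0.1],
    [0,0,0.14],
    [0,0,0.16],
    [0,0,0.16],
    [0,0,0.16]
  ],
  "yaw": [0,0,0,0,0,0,0],
  "claw": [1,1,1,1,1,1,1]
}}

```text
time_s: 7.87
tcp_pos: [0.4457, 0.0012, 0.1492]
eef_rot: [-180.0, -0.0, 161.7]
contact_force: [0.2, -0.5, -3.8]
gripper_width: 0.0156
gripper_force: 55.0
```

```bash
python3 - <<'E'
from h import *
s,im,d,c=grab("scene"); a=im[120:260,110:290]
s,im,d,c=grab("wrist"); cv2.imwrite("pics/s3.png",np.vstack([cv2.resize(a,(400,300)),cv2.resize(im,(400,300))]))
E
```

```text
(no output)
```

View pics/s3.png

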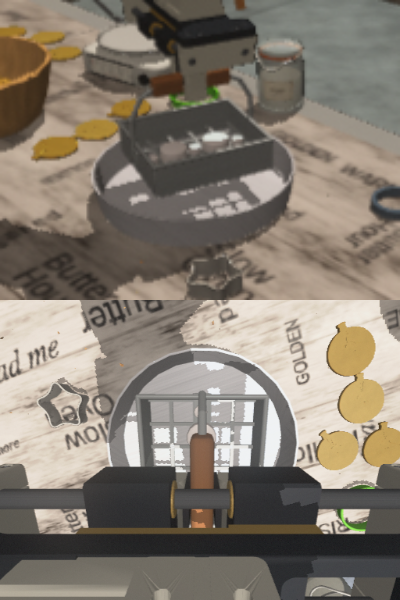

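The sieve is level and centred inside the tin's rim in both views, so I start shaking.

Request:
{"op": "step_arm", "data": {
  "xyz": [
    [0,0.1,0],
    [0,0.1,0],
    [0,-0.1,0],
    [0,-0.1,0],
    [0,0.1,0],
    [0,0.1,0],
    [0,-0.1,0],
    [0,-0.1,0],
    [0,0.1,0],
    [0,0.1,0],
    [0,-0.1,0],
    [0,-0.1,0],
    [0,0.1,0],
    [0,0.1,0],
    [0,-0.1,0],
    [0,-0.1,0],
    [0,0,0],
    [0,0,0],
    [0,0,0]
  ],
  "yaw": [0,0,0,0,0,0,0,0,0,0,0,0,0,0,0,0,0,0,0],
  "claw": [1,1,1,1,1,1,1,1,1,1,1,1,1,1,1,1,1,1,1],
  "grip_force": 60
}}

```text
time_s: 9.55
tcp_pos: [0.4466, 0.0019, 0.1501]
eef_rot: [180.0, 0.1, 161.8]
contact_force: [-0.2, 0.2, -4.4]
gripper_width: 0.0156
gripper_force: 60.0
```

```bash
python3 - <<'E'
from h import *
s,im,d,c=grab("scene"); a=im[120:260,110:290]
s,im,d,c=grab("wrist"); cv2.imwrite("pics/s4.png",np.hstack([cv2.resize(a,(400,311)),cv2.resize(im[50:250,120:400],(400,311))]))
E
```

```text
(no output)
```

View pics/s4.png

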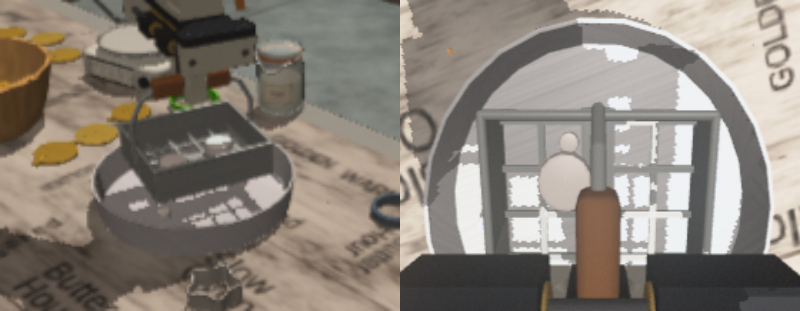

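One small weight lies in the tin at (165,210). Another at (569,142) may still be on the sieve, so I shake again.

Request:
{"op": "step_arm", "data": {
  "xyz": [
    [0,0.11,0],
    [0,0.11,0],
    [0,-0.11,0],
    [0,-0.11,0],
    [0,0.11,0],
    [0,0.11,0],
    [0,-0.11,0],
    [0,-0.11,0],
    [0,0.11,0],
    [0,-0.11,0],
    [0,0.11,0],
    [0,-0.11,0],
    [0,0.11,0],
    [0,-0.11,0],
    [0,0.11,0],
    [0,-0.11,0],
    [0,0,0],
    [0,0,0],
    [0,0,0],
    [0,0,0]
  ],
  "yaw": [0,0,0,0,0,0,0,0,0,0,0,0,0,0,0,0,0,0,0,0],
  "claw": [1,1,1,1,1,1,1,1,1,1,1,1,1,1,1,1,1,1,1,1]
}}

```text
time_s: 11.32
tcp_pos: [0.4457, 0.0012, 0.1496]
eef_rot: [-180.0, -0.0, 161.7]
contact_force: [0.1, -0.3, -4.0]
gripper_width: 0.0153
gripper_force: 60.0
```

```bash
python3 - <<'E'
from h import *
s,im,d,c=grab("scene"); a=im[120:260,110:290]
s,im,d,c=grab("wrist"); cv2.imwrite("pics/s5.png",np.hstack([cv2.resize(a,(400,311)),cv2.resize(im[50:250,120:400],(400,311))]))
E
```

```text
(no output)
```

View pics/s5.png

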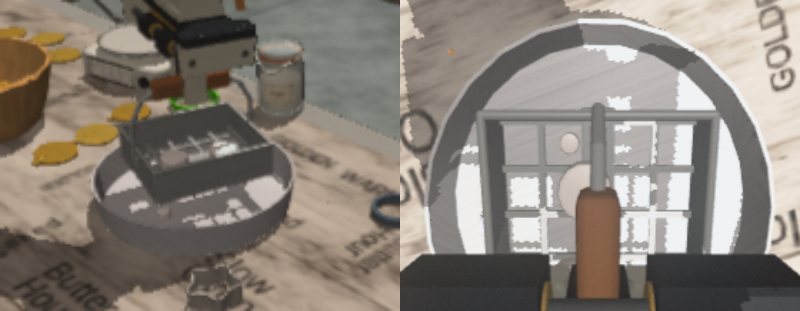

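The small one at (569,142) stayed put while the sieve moved, so it is in the tin. I raise the sieve to count.

Request:
{"op": "step_arm", "data": {
  "xyz": [
    [0,0,-0.02],
    [0,0,-0.06],
    [0,0,-0.12],
    [0,0,-0.2],
    [0,0,-0.28],
    [0,0,-0.36],
    [0,0,-0.42],
    [0,0,-0.46],
    [0,0,-0.48],
    [0,0,-0.48]
  ],
  "yaw": [0,0,0,0,0,0,0,0,0,0],
  "claw": [1,1,1,1,1,1,1,1,1,1]
}}

```text
time_s: 12.25
tcp_pos: [0.4461, 0.0015, 0.2465]
eef_rot: [179.9, 0.1, 161.7]
contact_force: [-0.6, -1.1, -4.2]
gripper_width: 0.0154
gripper_force: 60.0
```

```bash
python3 - <<'E'
from h import *
s,im,d,c=grab("scene"); a=im[60:260,110:290]
s,im,d,c=grab("wrist"); cv2.imwrite("pics/s6.png",np.hstack([cv2.resize(a,(400,444)),cv2.resize(im[0:220,150:348],(400,444))]))
E
```

```text
(no output)
```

View pics/s6.png

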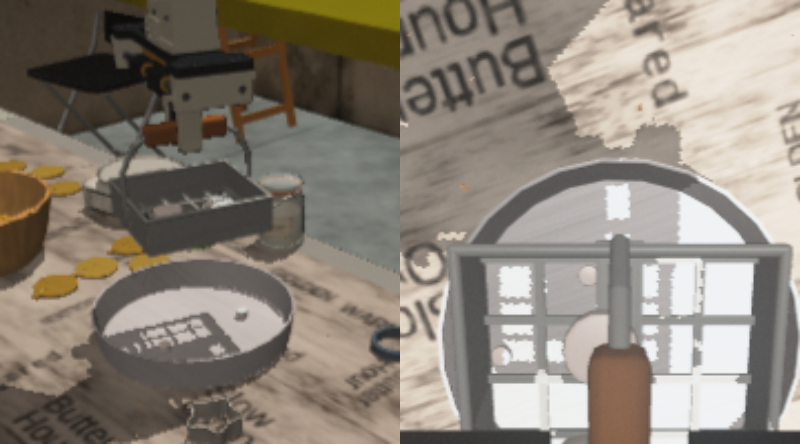

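Two smalls show in the tin, at (241,314) and (165,347) in the scene crop. I use depth to look for the third.

```bash
cat >> h.py <<'E'
from scipy.spatial.transform import Rotation as R
def wcal(s,c):
    T=np.eye(4);T[:3,:3]=R.from_euler("xyz",s["eef_rot"],degrees=True).as_matrix();T[:3,3]=s["tcp_pos"]
    c["camera_from_world"]=np.linalg.inv(T@np.array(c["T_tool_cam"])); return c
E
python3 - <<'E'
from h import *
for n in("scene","wrist","top"):
    s,im,d,c=grab(n)
    if n=="wrist": c=wcal(s,c)
    W=cloud(d,c); z=W[...,2]; r=np.hypot(W[...,0]-.446,W[...,1]-.0015)
    fl=z[(r<.1)&(abs(z)<.02)]; f=np.nanmedian(fl) if len(fl) else np.nan
    print(n,"floor",f,len(fl))
    for lab,m in(("tin",(r<.104)&(z>f+.006)&(z<f+.016)),("sieve",(r<.1)&(z>.156)&(z<.185))):
        k,l,st,ce=cv2.connectedComponentsWithStats(m.astype(np.uint8))
        for i in range(1,k):
            if st[i,4]>5: print(lab,st[i],np.round(W[l==i].mean(0),3),np.round(np.ptp(W[l==i],0),3),im[l==i].mean(0).astype(int))
E
```

```text
scene floor 0.003580623492357604 1832
tin [216 199   5   3  15] [ 0.503 -0.014  0.013] [0.014 0.014 0.005] [163 170 173]
tin [181 214   6   3  16] [ 0.392 -0.004  0.013] [0.011 0.013 0.004] [113 120 131]
sieve [ 159  133   73   40 1515] [ 0.443 -0.006  0.171] [0.172 0.159 0.029] [63 67 69]
sieve [161 142   3   4   7] [0.408 0.076 0.18 ] [0.006 0.003 0.01 ] [59 64 66]
wrist floor 0.0037893196934893347 7602
tin [239 132   8  10  69] [ 0.393 -0.004  0.013] [0.013 0.011 0.004] [187 194 204]
tin [196 172  10  10  79] [ 0.426 -0.078  0.013] [0.013 0.013 0.006] [195 199 205]
sieve [247 119   7   2  13] [0.376 0.017 0.177] [0.002 0.005 0.003] [134 137 138]
sieve [264 119   7   4  17] [0.38  0.029 0.179] [0.003 0.005 0.009] [139 142 144]
sieve [179 127  16  87 790] [ 0.398 -0.044  0.171] [0.071 0.031 0.029] [83 86 87]
sieve [323 127  16  87 785] [0.434 0.066 0.171] [0.073 0.024 0.029] [88 89 89]
sieve [230 153  23  38 512] [ 0.411 -0.003  0.169] [0.027 0.023 0.015] [181 188 198]
sieve [265 162   3   9  19] [0.416 0.017 0.166] [0.006 0.002 0.011] [148 152 159]
sieve [230 215  14   6  46] [ 0.4
[... 377 characters left out ...]
 0.013] [0.012 0.008 0.006] [138 145 152]
sieve [188 173  20  10  54] [ 0.509 -0.028  0.173] [0.015 0.043 0.029] [87 95 98]
sieve [216 183   5   2   6] [ 0.495 -0.074  0.183] [0.003 0.009 0.007] [119 129 133]
sieve [141 210  14  18  92] [0.419 0.071 0.172] [0.038 0.016 0.029] [53 59 62]
sieve [175 219  15   9  88] [ 0.411 -0.     0.168] [0.017 0.028 0.013] [122 132 142]
sieve [154 229   4   3   6] [0.394 0.052 0.179] [0.007 0.006 0.028] [ 93 100 102]
sieve [196 231   9  16  46] [ 0.379 -0.041  0.171] [0.033 0.011 0.029] [62 69 71]
sieve [174 237   3   3   6] [0.378 0.008 0.182] [0.004 0.008 0.016] [86 93 97]
sieve [192 244   3   3   6] [ 0.365 -0.03   0.184] [0.004 0.004 0.002] [ 94 102 106]
```

All three smalls are in the tin: (0.503,-0.014), (0.393,-0.004) and (0.427,-0.079), each with its top at z 0.013. Both larges are still in the sieve, so I carry it back.

Request:
{"op": "step_arm", "data": {
  "xyz": [
    [-0.003,-0.007,0],
    [-0.01,-0.022,0],
    [-0.02,-0.044,0],
    [-0.033,-0.074,0],
    [-0.053,-0.118,0],
    [-0.076,-0.17,0],
    [-0.102,-0.23,0],
    [-0.128,-0.288,0],
    [-0.154,-0.348,0],
    [-0.181,-0.407,0],
    [-0.207,-0.466,0],
    [-0.233,-0.525,0],
    [-0.256,-0.577,0],
    [-0.276,-0.622,0],
    [-0.292,-0.659,0],
    [-0.306,-0.688,0],
    [-0.315,-0.711,0],
    [-0.322,-0.725,0],
    [-0.327,-0.737,0],
    [-0.329,-0.74,0]
  ],
  "yaw": [0,0,0,0,0,0,0,0,0,0,0,0,0,0,0,0,0,0,0,0],
  "claw": [1,1,1,1,1,1,1,1,1,1,1,1,1,1,1,1,1,1,1,1]
}}

```text
time_s: 14.17
tcp_pos: [0.4618, -0.16, 0.2455]
eef_rot: [180.0, -0.0, 161.7]
contact_force: [0.6, -0.2, -4.3]
gripper_width: 0.0155
gripper_force: 60.0
```

Request:
{"op": "step_arm", "data": {
  "xyz": [
    [-0.003,-0.007,0],
    [-0.01,-0.022,0],
    [-0.02,-0.044,0],
    [-0.033,-0.074,0],
    [-0.053,-0.118,0],
    [-0.076,-0.17,0],
    [-0.102,-0.23,0],
    [-0.128,-0.288,0],
    [-0.154,-0.348,0],
    [-0.181,-0.407,0],
    [-0.207,-0.466,0],
    [-0.233,-0.525,0],
    [-0.256,-0.577,0],
    [-0.276,-0.622,0],
    [-0.292,-0.659,0],
    [-0.306,-0.688,0],
    [-0.315,-0.711,0],
    [-0.322,-0.725,0],
    [-0.327,-0.737,0],
    [-0.329,-0.74,0]
  ],
  "yaw": [0,0,0,0,0,0,0,0,0,0,0,0,0,0,0,0,0,0,0,0],
  "claw": [1,1,1,1,1,1,1,1,1,1,1,1,1,1,1,1,1,1,1,1]
}}

```text
time_s: 15.83
tcp_pos: [0.4778, -0.3211, 0.2456]
eef_rot: [180.0, 0.0, 161.7]
contact_force: [0.1, 0.3, -4.2]
gripper_width: 0.0156
gripper_force: 60.0
```

Request:
{"op": "step_arm", "data": {
  "xyz": [
    [0,0,0.02],
    [0,0,0.06],
    [0,0,0.12],
    [0,0,0.2],
    [0,0,0.28],
    [0,0,0.36],
    [0,0,0.44],
    [0,0,0.52],
    [0,0,0.58],
    [0,0,0.62],
    [0,0,0.65],
    [0,0,0.67],
    [0,0,0.685],
    [0,0,0.695],
    [0,0,0.705],
    [0,0,0.71],
    [0,0,0.715],
    [0,0,0.715]
  ],
  "yaw": [0,0,0,0,0,0,0,0,0,0,0,0,0,0,0,0,0,0],
  "claw": [1,1,1,1,1,1,1,1,1,1,1,1,1,1,1,1,1,1]
}}

```text
time_s: 17.33
tcp_pos: [0.4778, -0.321, 0.1026]
eef_rot: [180.0, 0.0, 161.7]
contact_force: [-0.5, 0.8, -4.2]
gripper_width: 0.0157
gripper_force: 60.0
```

Just above contact. I'll settle it down the last millimetre or so.

Request:
{"op": "step_arm", "data": {
  "xyz": [
    [0,0,0.003],
    [0,0,0.006],
    [0,0,0.006],
    [0,0,0.006]
  ],
  "yaw": [0,0,0,0],
  "claw": [1,1,1,1]
}}

```text
time_s: 17.67
tcp_pos: [0.4779, -0.321, 0.1016]
eef_rot: [-180.0, 0.0, 161.7]
contact_force: [-0.4, 0.1, -1.5]
gripper_width: 0.0153
gripper_force: 60.0
```

Request:
{"op": "step_arm", "data": {
  "xyz": [
    [0,0,0],
    [0,0,0],
    [0,0,0],
    [0,0,0],
    [0,0,0],
    [0,0,0],
    [0,0,0],
    [0,0,0],
    [0,0,0],
    [0,0,0],
    [0,0,-0.04],
    [0,0,-0.12],
    [0,0,-0.24],
    [0,0,-0.36],
    [0,0,-0.5],
    [0,0,-0.6],
    [0,0,-0.6],
    [0,0,-0.6]
  ],
  "yaw": [0,0,0,0,0,0,0,0,0,0,0,0,0,0,0,0,0,0],
  "claw": [-1,-1,-1,-1,-1,-1,-1,-1,-1,-1,-1,-1,-1,-1,-1,-1,-1,-1]
}}

```text
time_s: 19.17
tcp_pos: [0.4784, -0.3212, 0.2233]
eef_rot: [180.0, 0.2, 161.7]
contact_force: [-0.2, 0.4, -1.0]
gripper_width: 0.0878
gripper_force: 0.0
```

```bash
python3 - <<'E'
from h import *
s,im,d,c=grab("scene"); a=im[140:290,140:365]
s,im,d,c=grab("wrist"); cv2.imwrite("pics/s7.png",np.hstack([cv2.resize(a,(450,300)),cv2.resize(im[50:250,140:373],(350,300))]))
E
```

```text
(no output)
```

View pics/s7.png

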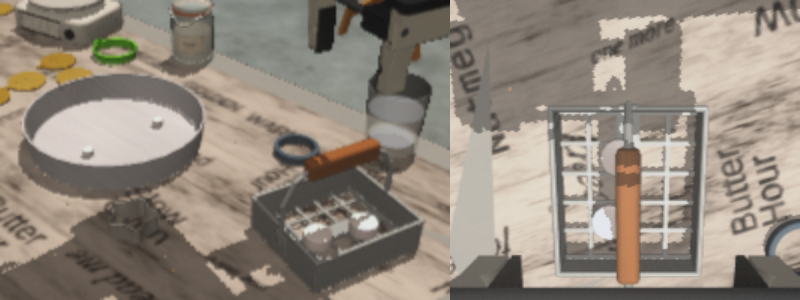

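The sieve stands level where it was, with both larges in it at (318,235) and (362,228). Two smalls show in the tin; the near wall hides the third, which depth had already located.

```bash
python3 -c "
from h import *
print(job.close_job())"
```

```text
the job is handed in; nothing more can be done
None
```

The job is handed in at about 19 s: all three small weights are in the tin, and the sieve is back within about 1 mm of where it was, with both large weights still in it.

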